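# Set the tins out in the counter's display trays

### The arm

A 6-joint arm with a two-finger parallel gripper is mounted at the origin on the work surface. World frame = base frame: x ahead of the robot, y to its left, z up, the work surface at z = 0. Lengths are in m, angles in rad, forces in N, time in s.
With the tool pointing down it reaches from about 0.275 to 0.85 m from the base axis. Payload 5.2 kg.
Tool frame: the origin (TCP) lies at the very end of the fingers, on their centre line; the grasp point (between the pads) lies 19 mm behind it; z points along the fingers, y is the line along which they close (so a half turn about z gives the same grasp; the last joint's range is limited). The gripper opens to 85 mm and grips with 20 to 120 N. Pads are 22 mm wide; open, the fingers measure 114 mm over their backs; the gripper's body (76 mm by 85 mm) begins 54 mm behind the grasp point. The pads swing forward as they close: fully open they stand 13 mm farther back than shut.
Start: joints at [1.103, 0.259, 1.535, -0, 1.348, -0.203], TCP at [0.144, 0.531, 0.231] pointing down, gripper open.
Joint ranges: [-3.14, 3.14], [-0.91, 2.08], [0.19, 2.58], [-1.22, 4.36], [0.22, 2.71], [-3.12, 3.12]. Speed limits (rad/s): [2.57, 2.57, 3.14, 3.14, 3.14, 3.14].

### API

Orientations are given as a 3x3 rotation matrix whose columns are the frame's x, y, z axes.
In Python, from bench import env, viewer, ticket gives the robot as it stands. The module is installed in compiled form; this text tells all that it offers.
- The arm moves only by the tool jog_arm, never from a script. Its argument "motion" is a list of rows, each a list of 3 entries, a list of its own where there are three numbers: the closure, from 0 (fully open) to 1 (shut), then the shift along the tool's x, y, z in mm, then the turn about the tool's z in rad. In form: [[claw, [tx, ty, tz], turn], ...]. A call has exactly 5 rows; each row is the pose to reach, as a shift and turn from the pose commanded when the call began, along the tool's axes at that moment; what a row does not reach only later rows make up. A row lasts 1/8 s, in which the tool goes at most 62.5 mm and 10.7 degrees, less where a joint would pass 70% of its speed; a pose out of reach is approached as far as the arm can. A call with a gripper value outside its range is refused whole. The fingers move at their own pace and stop on an object; "squeeze" is the grip in N (left out, the last holds). Time passes only in rows, so rows that repeat a pose let the fingers close, or fill a call up. It gives the time, the measured TCP pose, the force, the opening and the grip force at its end, in the units of the state.
- env.read_state(): the state, without advancing time (a new reading comes with each control period).
- viewer.read_camera(name): name is "scene" or "top"; returns (picture, depth): 384x512x3 uint8, red, green, blue; 384x512 float32, m along the optical axis (not along the pixel's ray), 0 where there is no reading.
- viewer.calibration(name): a dict with "camera_matrix" (3x3 intrinsics, pixels), "eye" and "orientation" of the camera in the world. Camera axes: x right, y up, looking along -z (the intrinsics and any distortion apply to the point x, -y, -z); pixel columns grow to the right and rows downward; lengths in m; the calibration is good to about 2 mm. A picture is of the moment at which its call begins. calibration takes no time and is no camera call.
- ticket.hand_in(): hands the job in; it is judged then, once.
The state is a dict: "time": time; "qpos": joint angles; "dq": joint speeds; "joint_torque": joint torques, N m; "tool_pos": TCP position; "tool_rot": TCP orientation; "wrist_force": force on the tool from outside, world axes, zero at the start; "torque": the same for the moment, N m; "grip_width": opening from 0.0 (shut) to 1.0 (fully open); "grasp_force": force on a finger pad.
Only numpy, scipy, OpenCV 4.12 (cv2) and the standard library are available. Lean on these libraries where they do the work, as an engineer would, in place of code of your own. Each camera call takes 0.05 s, during which the arm holds its last target. There are 200 camera calls.

### The job

Set out the shop's counter display: put each of the four tins upright into the dark wooden tray made to its own shape and size (large round, small round, square and oblong), flat on the tray's floor, with the square and oblong tins turned in line with their trays. Set them down gently, without dropping them or knocking them over, and leave the amber sweet jar and the blue coin bowl where they stand.

Things in the scene. Friction and masses are not known exactly. Their poses are not given: they have to be found in the camera images.
- round_large_mid (a point): Large round tin, 60 mm diameter, 60 mm tall; the top 4 mm is a lid 54 mm across. Tinplate tin with a cream paper band, loose, standing upright. This point is at its centre, half-way up; z up.
- round_small_mid (a point): Small round tin, 40 mm diameter, 50 mm tall; the top 4 mm is a lid 34 mm across. Tinplate tin with a cream paper band, loose, standing upright. This point is at its centre, half-way up; z up.
- square_mid (a point): Square tin, 54 x 54 mm, 66 mm tall; the top 4 mm is a lid 48 mm square. x and y are square to its sides. Tinplate tin with a cream paper band, loose, standing upright. This point is at its centre, half-way up; z up.
- oblong_mid (a point): Oblong tin, 84 mm long (its x) by 44 mm wide (its y), 48 mm tall; the top 4 mm is a lid 78 x 38 mm. Tinplate tin with a cream paper band, loose, standing upright. This point is at its centre, half-way up; z up.
- tray_large_floor (a point): Large round tray, 78 mm across inside, for the large round tin. Shallow dark wooden display tray fixed to the counter; rim 6 mm thick, its top 12 mm above the counter (8 mm above the tray's inner floor, which is 4 mm above the counter). This point is the centre of the inner floor; z up.
- tray_small_floor (a point): Small round tray, 58 mm across inside, for the small round tin. Shallow dark wooden display tray fixed to the counter; rim 6 mm thick, its top 12 mm above the counter (8 mm above the tray's inner floor, which is 4 mm above the counter). This point is the centre of the inner floor; z up.
- tray_square_floor (a point): Square tray, 72 x 72 mm inside, for the square tin; x and y are square to its sides. Shallow dark wooden display tray fixed to the counter; rim 6 mm thick, its top 12 mm above the counter (8 mm above the tray's inner floor, which is 4 mm above the counter). This point is the centre of the inner floor; z up.
- tray_oblong_floor (a point): Oblong tray, 102 mm (its x) by 62 mm (its y) inside, for the oblong tin. Shallow dark wooden display tray fixed to the counter; rim 6 mm thick, its top 12 mm above the counter (8 mm above the tray's inner floor, which is 4 mm above the counter). This point is the centre of the inner floor; z up.
- sweet_jar: Bystander: round amber glass jar with a red lid, 62 mm diameter, 72 mm tall, loose. Origin at the centre of its underside, z up. Not to be moved.
- coin_bowl: Bystander: blue ceramic bowl, 90 mm across the rim, 35 mm tall, loose. Origin at the centre of its underside, z up. Not to be moved.
Not all that is in view belongs to the job. Leave any yellow look-alike of the part that bears round_small_mid alone.

How it is judged:
By the outcome, as a careful person would: the job done as asked, in the order asked, and still so for the second after the job is handed in, with the robot touching nothing.
It also fails if it takes over 128 s, if anything falls off the work surface, if the arm or the gripper's body presses on something with over 40 N, if the wrist force passes 120 N, or if a joint passes its speed limit or range.

## Working session

There is one attempt and no reset: what is moved stays moved. The work goes in short steps, Python scripts to look and compute and a tool call to move; the robot and the scene stay as the last step left them, time stands still between calls to the robot, and variables do not carry over. Pictures are saved under pics/ and viewed, at most 14 in all, crops included, and the job is handed in when it is done.

Besides the shell and the picture viewer there is one more tool, called by a JSON object that holds its "fn" and its "kwargs". jog_arm: Moves the arm, as the interface text tells. Its arguments: {"type":"object","properties":{"motion":{"type":"array","items":{"type":"array"}},"squeeze":{"type":"number"}},"required":["motion"]}

```bash
mkdir -p pics; cat > h.py <<'E'
import numpy as np,cv2
from bench import env,viewer,ticket
def cam(n):
    p,d=viewer.read_camera(n); c=viewer.calibration(n); return p,d,c
def world(d,c):
    K=np.array(c["camera_matrix"]);h,w=d.shape
    u,v=np.meshgrid(np.arange(w),np.arange(h))
    P=np.stack([(u-K[0,2])/K[0,0]*d,-(v-K[1,2])/K[1,1]*d,-d],-1)
    return P@np.array(c["orientation"]).T+np.array(c["eye"])
E
python3 - <<'E'
from h import *
for n in("top","scene"):
    p,d,c=cam(n);cv2.imwrite(f"pics/{n}0.png",cv2.resize(p[:,:,::-1],(768,576)));np.savez(f"{n}0.npz",p=p,d=d,W=world(d,c));print(c)
s=env.read_state();print(s["time"],s["tool_pos"],s["tool_rot"],s["grip_width"])
E
```

```text
{'camera_matrix': array([[362.54034682,   0.        , 254.86364875],
       [  0.        , 362.54034682, 189.38315487],
       [  0.        ,   0.        ,   1.        ]]), 'eye': array([0.32706318, 0.00826166, 1.06988284]), 'orientation': array([[ 0.01392157,  0.98135162, -0.19171644],
       [-0.99977486,  0.01673206,  0.01304842],
       [ 0.0160129 ,  0.19149162,  0.98136362]])}
{'camera_matrix': array([[430.61053548,   0.        , 256.147341  ],
       [  0.        , 430.61053548, 189.06458066],
       [  0.        ,   0.        ,   1.        ]]), 'eye': array([1.43086369, 0.26406817, 0.7838086 ]), 'orientation': array([[-0.28315114, -0.59000042,  0.75612495],
       [ 0.95907148, -0.17196088,  0.22496968],
       [-0.0027083 ,  0.78887829,  0.6145435 ]])}
0.1 [0.14371794 0.53041495 0.23053719] [[-9.65147668e-01  2.61704908e-01 -7.21434695e-04]
 [ 2.61705716e-01  9.65146605e-01 -1.46569527e-03]
 [ 3.12710599e-04 -1.60341596e-03 -9.99998666e-01]] 0.9989610540413797
```

View pics/top0.png

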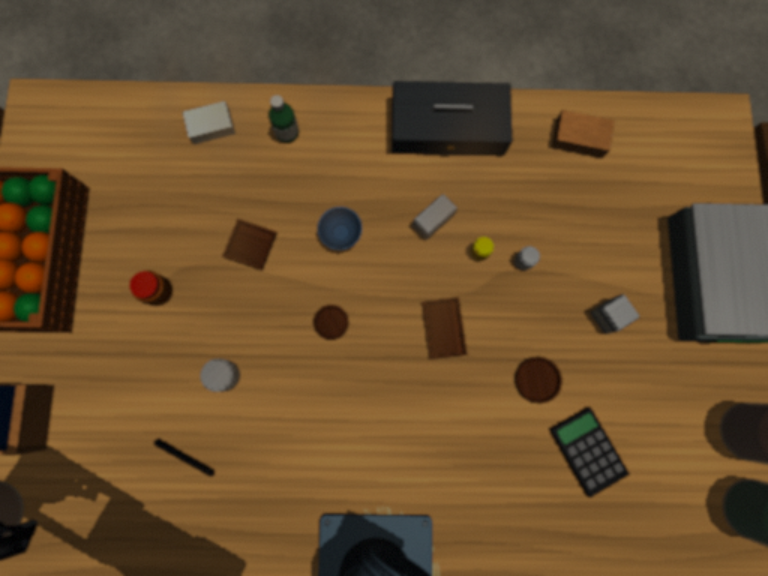

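View pics/scene0.png

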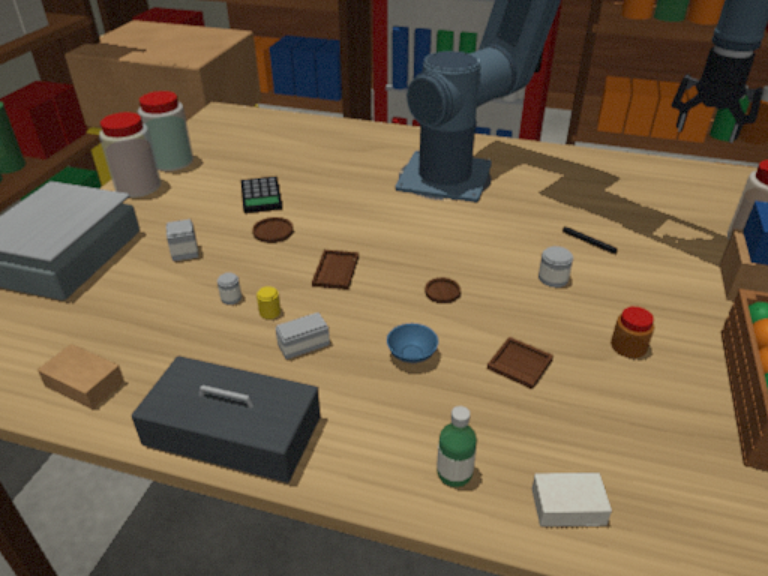

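Top view (768 px scale):
- **Tins:** large round (219,376), small round (527,258), square (618,313), oblong (434,216).
- **Trays:** large (538,380), small (331,322), square (250,244), oblong (444,328).
- **Bystanders:** jar (150,287), bowl (340,229).

There are two candidates for the small tin: (527,258), grey tinplate with a cream band, and (483,246), yellow. The grey one fits, since the yellow one is the look-alike. I'll confirm with a crop.

```bash
cat > m.py <<'E'
from h import *
def tin(D,u,v,r,H,tag=""):
    d,W=D["d"],D["W"];m=np.zeros(d.shape,np.uint8);cv2.circle(m,(int(u),int(v)),r,1,-1)
    s=(m>0)&(d>0)&(np.abs(W[...,2]-H)<.012)
    q=W[s];xy=q[:,:2].astype(np.float32)
    c,wh,a=cv2.minAreaRect(xy*1000)
    print(tag,"n",s.sum(),"z",np.median(q[:,2]).round(4),"rect c",np.round(c,1),np.round(wh,1),"a",round(a,1),"mean",(xy.mean(0)*1000).round(1))
def tray(D,c,u,v,r,tag=""):
    p=D["p"];K=np.array(c["camera_matrix"]);R=np.array(c["orientation"]);e=np.array(c["eye"])
    hsv=p.max(-1);m=np.zeros(hsv.shape,np.uint8);cv2.circle(m,(int(u),int(v)),r,1,-1)
    t,_=cv2.threshold(hsv[m>0].reshape(-1,1),0,255,cv2.THRESH_OTSU)
    b=((hsv<=t)&(m>0)).astype(np.uint8)
    n,l,st,ce=cv2.connectedComponentsWithStats(b);k=1+np.argmax(st[1:,4])
    ct=max(cv2.findContours((l==k).astype(np.uint8),cv2.RETR_EXTERNAL,cv2.CHAIN_APPROX_NONE)[0],key=len)[:,0,:].astype(float)
    ray=np.c_[(ct[:,0]-K[0,2])/K[0,0],-(ct[:,1]-K[1,2])/K[1,1],-np.ones(len(ct))]@R.T
    P=e+ray*((.012-e[2])/ray[:,2])[:,None]
    xy=(P[:,:2]*1000).astype(np.float32)
    cc,wh,a=cv2.minAreaRect(xy);ci,rr=cv2.minEnclosingCircle(xy)
    print(tag,"thr",t,"rect",np.round(cc,1),np.round(wh,1),round(a,1),"circ",np.round(ci,1),round(rr,1))
E
python3 - <<'E'
from m import *
f=2/3
for n in["top"]:
    D=np.load("top0.npz");c=viewer.calibration("top")
    for t,u,v,r,H in[("L",219,376,20,.06),("S",527,258,14,.05),("Q",618,313,22,.066),("O",434,216,24,.048),("jar",150,287,20,.072),("bowl",340,229,24,.033),("yel",483,246,12,.05)]: tin(D,u*f,v*f,r,H,t)
    for t,u,v,r in[("tL",538,380,24),("tS",331,322,18),("tQ",250,244,26),("tO",444,328,30)]: tray(D,c,u*f,v*f,r,t)
    W=D["W"];print("table z",np.median(W[240:260,190:230,2]))
p=np.load("top0.npz")["p"][120:240,260:440,::-1];q=np.load("scene0.npz")["p"][130:260,90:290,::-1]
a=cv2.resize(p,(540,360));
cv2.imwrite("pics/crop.png",np.hstack([cv2.resize(p,None,fx=2.2,fy=2.2),cv2.resize(q,(390,264))]))
E
```

```text
L n 383 z 0.0585 rect c [351.7 297.6] [58.4 57.2] a 48.3 mean [351.2 296.8]
S n 148 z 0.0482 rect c [ 588.  -289.2] [38.1 38. ] a 25.4 mean [ 587.1 -287.9]
Q n 365 z 0.0648 rect c [ 477.4 -451.5] [54.  51.8] a 33.3 mean [ 477.2 -449.8]
O n 406 z 0.0468 rect c [ 671.4 -106.2] [44.3 84.8] a 42.7 mean [ 669.1 -105.5]
jar n 286 z 0.0707 rect c [514.4 440.9] [49.8 51.1] a 6.5 mean [514.3 440. ]
bowl n 263 z 0.0315 rect c [641.5  83.2] [88.5 86.2] a 1.0 mean [648.5  84.7]
yel n 148 z 0.0481 rect c [ 605.7 -200. ] [38.  38.1] a 86.2 mean [ 605.3 -199. ]
tL thr 92.0 rect [ 352.  -307.6] [85.4 90.7] 0.8 circ [ 352.6 -306.7] 46.2
tS thr 89.0 rect [457.2  95.3] [67.9 64.5] 1.5 circ [457.4  94.5] 34.6
tQ thr 94.0 rect [610.4 261.7] [86.3 84.9] 71.7 circ [611.9 261.1] 58.2
tO thr 98.0 rect [ 449.1 -125.5] [116.6  77.6] 7.6 circ [ 449.4 -125.1] 67.7
table z -0.0010541458160880923
```

View pics/crop.png

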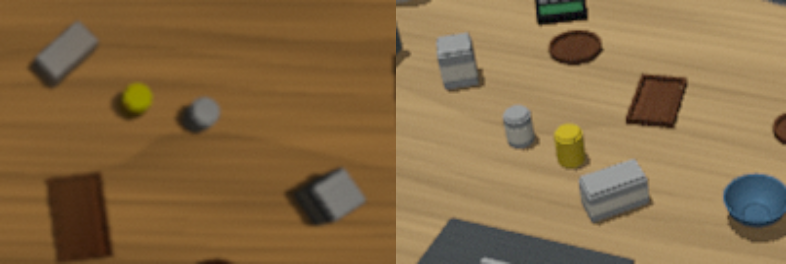

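The crop confirms it: the tinplate tin with the cream band at crop (203,114) is the target, and the yellow look-alike at (138,98) stays put. I'll start with the large round tin.

```bash
cat > go.py <<'E'
import sys;from h import *
s=env.read_state();p=np.array(s["tool_pos"])*1000;R=np.array(s["tool_rot"]);yaw=np.degrees(np.arctan2(R[1,1],R[0,1]))
print("t",round(s["time"],2),"pos",p.round(1),"yaw_y",yaw.round(2),"w",round(s["grip_width"],3),"gf",round(s["grasp_force"],1),"F",np.round(s["wrist_force"],1))
# chain of world targets x,y,z,yaw ; deltas in tool frame of each start
for a in sys.argv[1:]:
    x,y,z,w=map(float,a.split(","));th=np.radians(yaw)
    Y=np.array([np.cos(th),np.sin(th),0]);X=np.array([-Y[1],Y[0],0]);d=np.array([x,y,z])-p
    print(a,"->",np.round([d@X,d@Y,-d[2]],1),"turn",round(float(np.radians(yaw-w)),3));p=np.array([x,y,z]);yaw=w
E
python3 go.py 351.5,297.3,120,74.8 351.5,297.3,14,74.8 351.5,297.3,140,74.8 352.3,-307,140,74.8
```

```text
t 0.1 pos [143.7 530.4 230.5] yaw_y 74.83 w 0.999 gf 0.0 F [-0.6 -1.3 -0.4]
351.5,297.3,120,74.8 -> [-261.5 -170.6  110.5] turn 0.001
351.5,297.3,14,74.8 -> [  0.   0. 106.] turn 0.0
351.5,297.3,140,74.8 -> [   0.    0. -126.] turn 0.0
352.3,-307,140,74.8 -> [-159.2 -582.9   -0. ] turn 0.0
```

{"fn": "jog_arm", "kwargs": {"motion": [[0, [-40, -26, 17], 0], [0, [-85, -55, 36], 0], [0, [-130, -85, 55], 0], [0, [-175, -114, 74], 0], [0, [-210, -137, 89], 0]], "squeeze": 40}}

```text
time: 0.72
tool_pos: [0.3115, 0.3418, 0.1414]
tool_rot: [[-0.965, 0.262, -0.001], [0.262, 0.965, -0.001], [0.0, -0.001, -1.0]]
wrist_force: [0.3, 0.5, -0.5]
grip_width: 0.999
grasp_force: 0.0
```

{"fn": "jog_arm", "kwargs": {"motion": [[0, [-35, -22, 14], 0], [0, [-51, -34, 22], 0], [0, [-51, -34, 22], 0], [0, [-51, -34, 22], 0], [0, [-51, -34, 22], 0]]}}

```text
time: 1.35
tool_pos: [0.3506, 0.2982, 0.1206]
tool_rot: [[-0.965, 0.26, 0.0], [0.26, 0.965, 0.0], [-0.0, 0.0, -1.0]]
wrist_force: [-0.7, -0.4, -0.3]
grip_width: 0.999
grasp_force: 0.0
```

```bash
python3 go.py 351.5,297.3,14,74.8; python3 - <<'E'
from m import *
p,d,c=cam("scene");D=dict(d=d,W=world(d,c));cv2.imwrite("pics/a.png",p[:,:,::-1])
for t,u,v,r,H in[("L",371,177,16,.06),("S",153,192,14,.05),("Q",121,155,18,.066),("O",202,222,24,.048)]: tin(D,u,v,r,H,t)
E
```

```text
t 1.35 pos [350.6 298.2 120.6] yaw_y 74.9 w 0.999 gf 0.0 F [-0.7 -0.4 -0.3]
351.5,297.3,14,74.8 -> [ -1.1  -0.7 106.6] turn 0.002
L n 224 z 0.0567 rect c [358.5 295.1] [55.5 55.2] a 27.9 mean [360.4 295. ]
S n 120 z 0.0472 rect c [ 594.5 -291.9] [35.7 37.1] a 57.6 mean [ 597.1 -289.9]
Q n 206 z 0.0633 rect c [ 485.4 -453.3] [57.5 53.2] a 31.6 mean [ 488.1 -451.9]
O n 430 z 0.0457 rect c [ 676.4 -108.8] [45.5 82.7] a 43.7 mean [ 680.5 -107.8]
```

View pics/a.png

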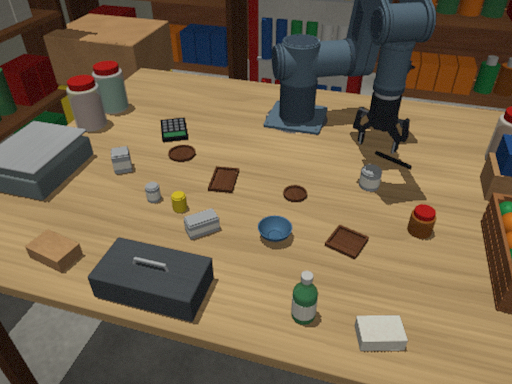

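{"fn": "jog_arm", "kwargs": {"motion": [[0, [-3, 1, 30], 0], [0, [-3, 1, 65], 0], [0, [-3, 1, 90], 0], [0, [-3, 1, 107], 0], [0, [-3, 1, 107], 0]]}}

```text
time: 2.02
tool_pos: [0.353, 0.2977, 0.0125]
tool_rot: [[-0.965, 0.261, -0.002], [0.261, 0.965, -0.001], [0.002, -0.002, -1.0]]
wrist_force: [-0.4, 0.5, -0.2]
grip_width: 1.004
grasp_force: 0.0
```

{"fn": "jog_arm", "kwargs": {"motion": [[0.15, [0, 0, 0], 0], [0.3, [0, 0, 0], 0], [0.5, [0, 0, 0], 0], [1, [0, 0, 0], 0], [1, [0, 0, 0], 0]]}}

```text
time: 2.65
tool_pos: [0.3548, 0.2981, 0.0145]
tool_rot: [[-0.965, 0.262, 0.002], [0.262, 0.965, 0.001], [-0.001, 0.001, -1.0]]
wrist_force: [-1.2, -0.3, 5.7]
grip_width: 0.696
grasp_force: 42.5
```

```bash
python3 go.py; python3 - <<'E'
from m import *
p,d,c=cam("top");D=dict(p=p,d=d,W=world(d,c));cv2.imwrite("pics/b.png",cv2.resize(p[170:330,70:230,::-1],(480,480)))
E
```

```text
t 2.65 pos [354.8 298.1  14.5] yaw_y 74.84 w 0.696 gf 42.5 F [-1.2 -0.3  5.7]
```

View pics/b.png

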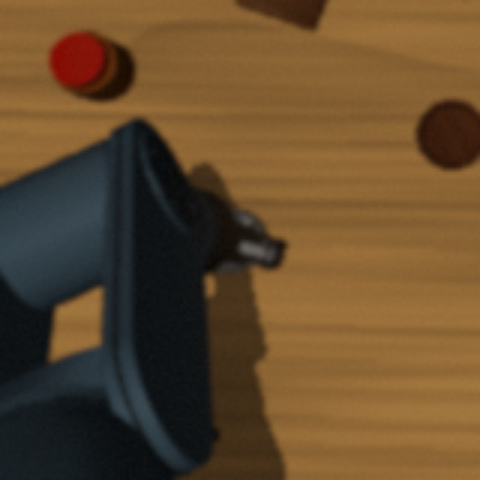

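The large tin is gripped (width 0.696, about 59 mm). Next I lift it and carry it to the large tray.

{"fn": "jog_arm", "kwargs": {"motion": [[1, [0, 0, -12], 0], [1, [0, 0, -40], 0], [1, [0, 0, -80], 0], [1, [0, 0, -115], 0], [1, [0, 0, -126], 0]]}}

```text
time: 3.32
tool_pos: [0.3555, 0.2983, 0.142]
tool_rot: [[-0.965, 0.262, 0.005], [0.262, 0.965, 0.002], [-0.004, 0.003, -1.0]]
wrist_force: [-0.5, 0.1, -1.9]
grip_width: 0.694
grasp_force: 43.6
```

{"fn": "jog_arm", "kwargs": {"motion": [[1, [-6, -20, 0], 0], [1, [-16, -58, 0], 0], [1, [-29, -106, 0], 0], [1, [-42, -154, 0], 0], [1, [-55, -202, 0], 0]]}}

```text
time: 3.95
tool_pos: [0.3536, 0.087, 0.1387]
tool_rot: [[-0.965, 0.261, -0.001], [0.261, 0.965, 0.0], [0.001, -0.0, -1.0]]
wrist_force: [1.3, -0.7, -2.4]
grip_width: 0.693
grasp_force: 43.7
```

{"fn": "jog_arm", "kwargs": {"motion": [[1, [-13, -48, 0], 0], [1, [-26, -96, 0], 0], [1, [-39, -144, 0], 0], [1, [-52, -192, 0], 0], [1, [-65, -240, 0], 0]]}}

```text
time: 4.58
tool_pos: [0.3536, -0.1616, 0.1388]
tool_rot: [[-0.965, 0.262, -0.001], [0.262, 0.965, 0.001], [0.001, 0.001, -1.0]]
wrist_force: [0.8, -0.5, -2.4]
grip_width: 0.691
grasp_force: 43.7
```

{"fn": "jog_arm", "kwargs": {"motion": [[1, [-13, -48, 0], 0], [1, [-26, -96, 0], 0], [1, [-36, -130, 0], 0], [1, [-39, -141, 0], 0], [1, [-39, -141, 0], 0]]}}

```text
time: 5.2
tool_pos: [0.3546, -0.3061, 0.1386]
tool_rot: [[-0.965, 0.263, -0.001], [0.263, 0.965, 0.002], [0.001, 0.001, -1.0]]
wrist_force: [-0.3, -0.2, -0.7]
grip_width: 0.693
grasp_force: 43.8
```

```bash
python3 go.py 354,-307,45,74.8; python3 - <<'E'
from m import *
p,d,c=cam("scene");cv2.imwrite("pics/c.png",cv2.resize(p[60:220,80:300,::-1],None,fx=3,fy=3))
K=c["camera_matrix"]
for P in [(.3538,-.307,.20),(.3538,-.307,.14),(.354,-.307,.012)]:
    q=(np.array(P)-c["eye"])@c["orientation"];print(P,(K[0,0]*q[0]/-q[2]+K[0,2]-80)*3,(-K[1,1]*q[1]/-q[2]+K[1,2]-60)*3)
np.savez("c.npz",p=p,d=d,W=world(d,c))
E
```

```text
t 5.2 pos [ 354.6 -306.1  138.6] yaw_y 74.77 w 0.693 gf 43.8 F [-0.3 -0.2 -0.7]
354,-307,45,74.8 -> [ 0.4 -1.  93.6] turn -0.001
(0.3538, -0.307, 0.2) 289.1175225900176 116.13702483912796
(0.3538, -0.307, 0.14) 295.8671152338576 169.28576266566014
(0.354, -0.307, 0.012) 309.01733369628914 273.5216404917864
```

View pics/c.png

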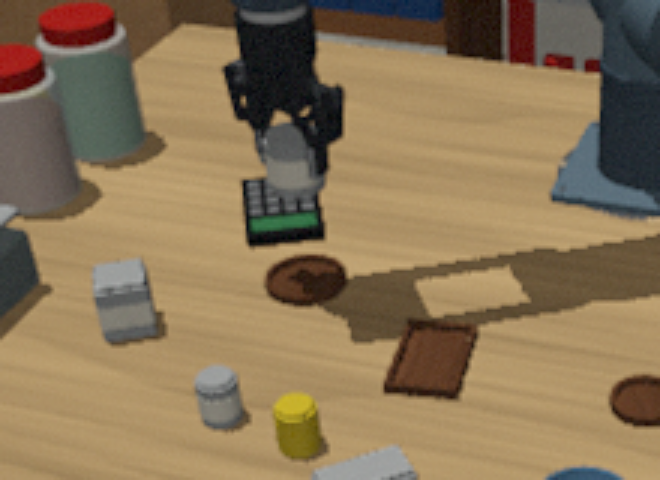

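```bash
python3 - <<'E'
from m import *
from scipy.optimize import least_squares
D=np.load("c.npz");c=viewer.calibration("scene");W=D["W"];p=D["p"].astype(int)
tray(D,c,80+306/3,60+279/3,18,"tL")
K=c["camera_matrix"]
u,v=80+293/3,60+165/3
S=W[int(v)-12:int(v)+12,int(u)-13:int(u)+13].reshape(-1,3);bright=p[int(v)-12:int(v)+12,int(u)-13:int(u)+13].min(-1).ravel()>110
for lo,hi in((.122,.14),(.14,.16),(.16,.178)):
    s=S[bright&(S[:,2]>lo)&(S[:,2]<hi)]
    r=least_squares(lambda q:np.hypot(s[:,0]-q[0],s[:,1]-q[1])-.03,[.354,-.306],loss="soft_l1",f_scale=.002)
    print(len(s),lo,(r.x*1000).round(1),np.abs(r.fun).mean())
s=S[bright];print("zmin/max",s[:,2].min(),s[:,2].max())
D0=np.load("scene0.npz");f=2/3
for t,a,b,r in[("tL",273,230,20),("tS",443,290,18),("tQ",520,362,28),("tO",335,269,24)]: tray(D0,c,a*f,b*f,r,t)
E
```

```text
tL thr 120.0 rect [ 364.5 -294.2] [120.8  98.5] 85.8 circ [ 371.3 -289.3] 68.8
8 0.122 [ 354.  -308.2] 0.0013142333854195406
67 0.14 [ 354.7 -307.8] 0.0016224025572541881
14 0.16 [ 355.4 -309.7] 0.0018875925311079417
zmin/max -0.002443824786254045 0.17912694216909764
tL thr 117.0 rect [ 363.9 -306.7] [96.4 88.6] 17.8 circ [ 362.1 -305.2] 51.1
tS thr 122.0 rect [466.9  93.4] [74.2 68.7] 16.3 circ [468.1  93. ] 39.4
tQ thr 126.0 rect [622.2 261. ] [88.1 93.6] 71.9 circ [621.1 261.1] 59.6
tO thr 126.0 rect [ 461.5 -126.8] [127.4  78.4] 7.2 circ [ 461.  -126.3] 73.7
```

```bash
cat > fit.py <<'E'
from h import *
from scipy.optimize import minimize
def shape(kind,a,b,yaw):
    if kind=="r": t=np.linspace(0,2*np.pi,40,endpoint=False);q=np.c_[np.cos(t),np.sin(t)]*a/2
    else: q=np.array([[1,1],[-1,1],[-1,-1],[1,-1]])*[a/2,b/2]
    c,s=np.cos(yaw),np.sin(yaw);return q@np.array([[c,s],[-s,c]])
def proj(c,P):
    q=(P-c["eye"])@c["orientation"];K=c["camera_matrix"]
    return np.c_[K[0,0]*q[:,0]/-q[:,2]+K[0,2],K[1,1]*-q[:,1]/-q[:,2]+K[1,2]]
def fit(p,c,u,v,r,kind,a,b,z0,z1,x0,dark=True,S=8,tag=""):
    g=cv2.cvtColor(p,cv2.COLOR_RGB2HSV)[...,2] if dark else 255-cv2.cvtColor(p,cv2.COLOR_RGB2HSV)[...,1]
    y0,xx=int(v-r),int(u-r);g=g[y0:y0+2*r,xx:xx+2*r]
    t,_=cv2.threshold(g.reshape(-1,1),0,255,cv2.THRESH_OTSU)
    G=cv2.resize(g.astype(np.float32),None,fx=S,fy=S,interpolation=cv2.INTER_LINEAR)
    M=((G<=t) if dark else (G>t)).astype(np.uint8);n,l,st,_=cv2.connectedComponentsWithStats(M);M=(l==1+np.argmax(st[1:,4])).astype(np.uint8)
    def cost(q):
        s=shape(kind,a,b,q[2]/1000*10 if kind!="r" else 0)+np.array(q[:2])/1000
        P=np.vstack([np.c_[s,np.full(len(s),z)] for z in(z0,z1)])
        uv=((proj(c,P)-[xx,y0]+.5)*S-.5);h=cv2.convexHull((uv*16).round().astype(np.int32))
        m=np.zeros_like(M);cv2.fillConvexPoly(m,h,1,shift=4);return 1-(m&M).sum()/max(1,(m|M).sum())
    R=minimize(cost,x0,method="Nelder-Mead",options=dict(initial_simplex=np.array([x0]+[np.array(x0)+e for e in np.diag([6,6,10])]),xatol=.05,fatol=1e-5))
    print(tag,"xy",R.x[:2].round(1),"yaw",np.degrees(R.x[2]/100).round(1),"1-IoU",round(R.fun,3))
    return R.x
E
cat > allt.py <<'E'
from fit import *
f=2/3
T=dict(tL=("r",90,0,(538,380,24),(273,230,22),[354,-307,0]),tS=("r",70,0,(331,322,18),(443,290,18),[458,94,0]),tQ=("s",84,84,(250,244,26),(520,362,30),[611,261,100*np.radians(71.7)]),tO=("s",114,74,(444,328,30),(335,269,28),[450,-125,100*np.radians(7.6)]))
for k,(kd,a,b,t,s,x0) in T.items():
    for n,w in(("top",t),("scene",s)):
        D=np.load(n+"0.npz");fit(D["p"],viewer.calibration(n),w[0]*f,w[1]*f,w[2],kd,a/1000,b/1000,0,.012,x0,True,tag=k+" "+n)
T=dict(S=("r",40,0,(527,258,14),(230,288,17),.05,[588,-289,0]),Q=("s",54,54,(618,313,22),(182,239,20),.066,[478,-451,100*np.radians(33.3)]),O=("s",84,44,(434,216,22),(303,335,22),.048,[671,-106,100*np.radians(132.7)]))
for k,(kd,a,b,t,s,H,x0) in T.items():
    for n,w in(("top",t),("scene",s)):
        D=np.load(n+"0.npz");fit(D["p"],viewer.calibration(n),w[0]*f,w[1]*f,w[2],kd,a/1000,b/1000,0,H,x0,False,tag=k+" "+n)
E
python3 allt.py
```

```text
tL top xy [ 353.1 -308.2] yaw 3.6 1-IoU 0.02
tL scene xy [ 355.8 -311.2] yaw 2.8 1-IoU 0.07
tS top xy [458.5  95.1] yaw 0.1 1-IoU 0.05
tS scene xy [461.1  92.9] yaw 0.8 1-IoU 0.077
tQ top xy [612.  262.5] yaw 71.2 1-IoU 0.03
tQ scene xy [615.9 261.3] yaw 71.9 1-IoU 0.032
tO top xy [ 449.3 -126.7] yaw 7.7 1-IoU 0.028
tO scene xy [ 453.9 -129.1] yaw 8.1 1-IoU 0.025
S top xy [ 588.4 -289.8] yaw 1.0 1-IoU 0.142
S scene xy [ 591.2 -294. ] yaw 0.9 1-IoU 0.099
Q top xy [ 478.7 -454. ] yaw 26.1 1-IoU 0.123
Q scene xy [ 480.7 -458.3] yaw 35.9 1-IoU 0.062
O top xy [ 673.9 -107.3] yaw 137.5 1-IoU 0.164
O scene xy [ 674.6 -110.6] yaw 127.0 1-IoU 0.088
```

Tray fits from both cameras are combined. I lower the large tin to about (354.5, -308.5), with the TCP at 18.5 mm for floor contact.

{"fn": "jog_arm", "kwargs": {"motion": [[1, [1, -2, 25], 0], [1, [1, -2, 60], 0], [1, [1, -2, 90], 0], [1, [1, -2, 105], 0], [1, [1, -2, 110], 0]]}}

```text
time: 5.88
tool_pos: [0.3532, -0.306, 0.0285]
tool_rot: [[-0.966, 0.26, -0.001], [0.26, 0.966, 0.002], [0.002, 0.002, -1.0]]
wrist_force: [-0.2, 0.4, -1.2]
grip_width: 0.691
grasp_force: 43.8
```

{"fn": "jog_arm", "kwargs": {"motion": [[1, [0, 0, 3], 0], [1, [0, 0, 5], 0], [1, [0, 0, 7], 0], [1, [0, 0, 8], 0], [1, [0, 0, 9], 0]]}}

```text
time: 6.5
tool_pos: [0.3536, -0.3084, 0.0204]
tool_rot: [[-0.965, 0.262, 0.0], [0.262, 0.965, -0.0], [-0.0, -0.0, -1.0]]
wrist_force: [0.0, 0.8, -1.4]
grip_width: 0.692
grasp_force: 43.8
```

{"fn": "jog_arm", "kwargs": {"motion": [[1, [0, 0, 0.5], 0], [1, [0, 0, 1], 0], [1, [0, 0, 1.5], 0], [1, [0, 0, 1.5], 0], [1, [0, 0, 1.5], 0]]}}

```text
time: 7.12
tool_pos: [0.3536, -0.3083, 0.0188]
tool_rot: [[-0.965, 0.262, 0.0], [0.262, 0.965, -0.0], [-0.0, -0.0, -1.0]]
wrist_force: [0.9, -0.3, -2.0]
grip_width: 0.694
grasp_force: 43.8
```

{"fn": "jog_arm", "kwargs": {"motion": [[1, [0, 0, 0.4], 0], [1, [0, 0, 0.7], 0], [1, [0, 0, 1], 0], [1, [0, 0, 1], 0], [1, [0, 0, 1], 0]]}}

```text
time: 7.75
tool_pos: [0.3536, -0.3083, 0.0185]
tool_rot: [[-0.965, 0.262, 0.0], [0.262, 0.965, -0.0], [-0.0, -0.0, -1.0]]
wrist_force: [-1.4, 1.8, 6.9]
grip_width: 0.692
grasp_force: 44.6
```

{"fn": "jog_arm", "kwargs": {"motion": [[1, [0, 0, 0.4], 0], [1, [0, 0, 0.7], 0], [1, [0, 0, 1], 0], [1, [0, 0, 1], 0], [1, [0, 0, 1], 0]]}}

```text
time: 8.38
tool_pos: [0.3536, -0.3084, 0.0184]
tool_rot: [[-0.965, 0.262, 0.0], [0.262, 0.965, -0.001], [-0.0, -0.001, -1.0]]
wrist_force: [-4.4, 4.0, 17.9]
grip_width: 0.699
grasp_force: 45.6
```

Contact at 18.4 mm. I ease off, open and rise.

{"fn": "jog_arm", "kwargs": {"motion": [[1, [0, 0, -1.5], 0], [0.4, [0, 0, -1.5], 0], [0.3, [0, 0, -1.5], 0], [0.15, [0, 0, -1.5], 0], [0, [0, 0, -1.5], 0]]}}

```text
time: 9.0
tool_pos: [0.3536, -0.3082, 0.0182]
tool_rot: [[-0.965, 0.262, -0.0], [0.262, 0.965, 0.0], [0.0, 0.0, -1.0]]
wrist_force: [-0.5, 0.1, 0.2]
grip_width: 0.998
grasp_force: 0.0
```

{"fn": "jog_arm", "kwargs": {"motion": [[0, [0, 0, -1.5], 0], [0, [0, 0, -10], 0], [0, [0, 0, -40], 0], [0, [0, 0, -80], 0], [0, [0, 0, -120], 0]]}}

```text
time: 9.62
tool_pos: [0.3535, -0.3081, 0.14]
tool_rot: [[-0.965, 0.262, 0.0], [0.262, 0.965, -0.0], [-0.0, -0.0, -1.0]]
wrist_force: [-0.2, -1.5, 0.2]
grip_width: 0.998
grasp_force: 0.0
```

```bash
python3 go.py 589.5,-291,120,0 589.5,-291,14,0
```

```text
t 9.62 pos [ 353.5 -308.1  140. ] yaw_y 74.82 w 0.998 gf 0.0 F [-0.2 -1.5  0.2]
589.5,-291,120,0 -> [-223.3   78.3   20. ] turn 1.306
589.5,-291,14,0 -> [  0.   0. 106.] turn 0.0
```

{"fn": "jog_arm", "kwargs": {"motion": [[0, [-45, 16, 4], 0.17], [0, [-95, 33, 8], 0.34], [0, [-145, 51, 12], 0.51], [0, [-190, 67, 16], 0.68], [0, [-223, 78, 20], 0.85]]}}

```text
time: 10.25
tool_pos: [0.5913, -0.2908, 0.1187]
tool_rot: [[-0.436, 0.9, 0.001], [0.9, 0.436, -0.0], [-0.001, 0.0, -1.0]]
wrist_force: [0.3, -0.4, -0.2]
grip_width: 0.996
grasp_force: 0.0
```

{"fn": "jog_arm", "kwargs": {"motion": [[0, [0, 0, 0], 0.15], [0, [0, 0, 0], 0.31], [0, [0, 0, 0], 0.456], [0, [0, 0, 0], 0.456], [0, [0, 0, 0], 0.456]]}}

```text
time: 10.88
tool_pos: [0.5893, -0.2913, 0.1186]
tool_rot: [[-0.003, 1.0, 0.0], [1.0, 0.003, -0.0], [-0.0, 0.0, -1.0]]
wrist_force: [0.1, 0.3, -0.5]
grip_width: 0.997
grasp_force: 0.0
```

```bash
python3 go.py 589.5,-291,14,0; python3 - <<'E'
from m import *
p,d,c=cam("top");D=dict(p=p,d=d,W=world(d,c));cv2.imwrite("pics/d.png",cv2.resize(p[120:300,290:450,::-1],None,fx=3,fy=3))
E
```

```text
t 10.88 pos [ 589.3 -291.3  118.6] yaw_y 0.16 w 0.997 gf 0.0 F [ 0.1  0.3 -0.5]
589.5,-291,14,0 -> [  0.3   0.2 104.6] turn 0.003
```

View pics/d.png

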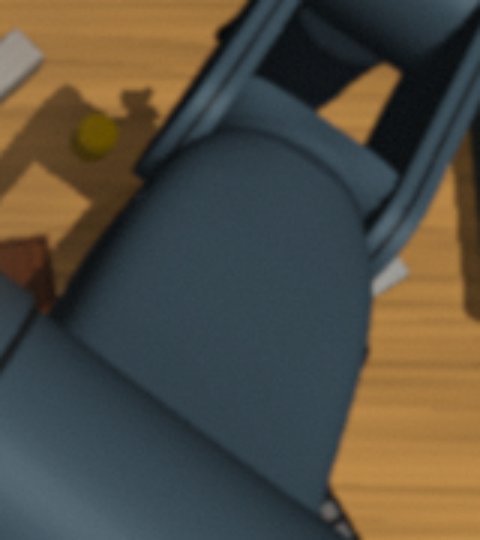

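The arm hides the tin in the top view; only the yellow tin at (95,135) shows, and it's clear of the fingers. I descend on the measured position.

{"fn": "jog_arm", "kwargs": {"motion": [[0, [0, 0, 30], 0], [0, [0, 0, 65], 0], [0, [0, 0, 90], 0], [0, [0, 0, 107.5], 0], [0, [0, 0, 107.5], 0]]}}

```text
time: 11.55
tool_pos: [0.5884, -0.2908, 0.0095]
tool_rot: [[-0.001, 1.0, -0.002], [1.0, 0.001, 0.002], [0.002, -0.002, -1.0]]
wrist_force: [0.4, 0.4, 0.2]
grip_width: 0.998
grasp_force: 0.0
```

{"fn": "jog_arm", "kwargs": {"motion": [[0.2, [0, 0, 0], 0], [0.4, [0, 0, 0], 0], [0.6, [0, 0, 0], 0], [1, [0, 0, 0], 0], [1, [0, 0, 0], 0]]}}

```text
time: 12.18
tool_pos: [0.59, -0.2919, 0.0121]
tool_rot: [[-0.0, 1.0, 0.002], [1.0, 0.0, -0.001], [-0.001, 0.002, -1.0]]
wrist_force: [0.2, -1.0, 6.2]
grip_width: 0.456
grasp_force: 40.6
```

```bash
python3 go.py 589.5,-291,140,0 460,94,140,0; python3 - <<'E'
from m import *
p,d,c=cam("scene");cv2.imwrite("pics/e.png",cv2.resize(p[80:240,80:290,::-1],None,fx=3,fy=3))
E
```

```text
t 12.18 pos [ 590.  -291.9   12.1] yaw_y 0.01 w 0.456 gf 40.6 F [ 0.2 -1.   6.2]
589.5,-291,140,0 -> [   0.9   -0.5 -127.9] turn 0.0
460,94,140,0 -> [ 385.  -129.5   -0. ] turn 0.0
```

View pics/e.png

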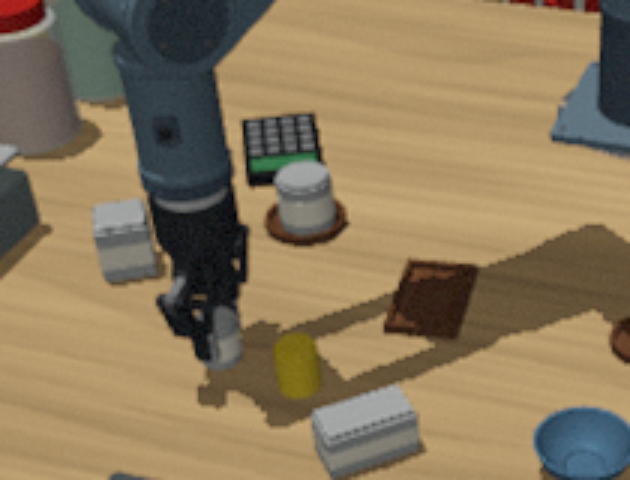

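The large tin stands in its tray at (306,200), and the small tin is held at (222,340). I lift and carry it to the small tray.

{"fn": "jog_arm", "kwargs": {"motion": [[1, [0, 0, -12], 0], [1, [0, 0, -40], 0], [1, [0, 0, -80], 0], [1, [0, 0, -115], 0], [1, [0, 0, -128], 0]]}}

```text
time: 12.85
tool_pos: [0.5902, -0.292, 0.1417]
tool_rot: [[-0.0, 1.0, 0.003], [1.0, 0.0, -0.002], [-0.002, 0.003, -1.0]]
wrist_force: [-0.2, -0.7, -1.2]
grip_width: 0.456
grasp_force: 40.4
```

{"fn": "jog_arm", "kwargs": {"motion": [[1, [20, -7, 0], 0], [1, [60, -20, 0], 0], [1, [105, -35, 0], 0], [1, [150, -50, 0], 0], [1, [195, -65, 0], 0]]}}

```text
time: 13.48
tool_pos: [0.5228, -0.0947, 0.1378]
tool_rot: [[0.0, 1.0, -0.002], [1.0, -0.0, 0.001], [0.001, -0.002, -1.0]]
wrist_force: [0.2, 1.7, -1.0]
grip_width: 0.458
grasp_force: 40.4
```

{"fn": "jog_arm", "kwargs": {"motion": [[1, [45, -15, 0], 0], [1, [90, -30, 0], 0], [1, [135, -46, 0], 0], [1, [175, -59, 0], 0], [1, [190, -64, 0], 0]]}}

```text
time: 14.1
tool_pos: [0.4584, 0.0954, 0.1381]
tool_rot: [[-0.002, 1.0, -0.002], [1.0, 0.002, 0.0], [0.0, -0.002, -1.0]]
wrist_force: [1.0, -0.7, -1.4]
grip_width: 0.458
grasp_force: 40.4
```

```bash
python3 go.py 460,94,17,0; python3 - <<'E'
from fit import *
p,d,c=cam("scene");np.savez("f.npz",p=p,d=d,W=(W:=world(d,c)))
uv=proj(c,np.array([[.46,.094,.14-.012],[.46,.094,.012],[.46,.094,.18]]));print(uv.round(1))
u0,v0=int(uv[0,0])-45,int(uv[0,1])-50
cv2.imwrite("pics/f.png",cv2.resize(p[v0:v0+110,u0:u0+90,::-1],None,fx=5,fy=5,interpolation=cv2.INTER_CUBIC));print(u0,v0)
from scipy.optimize import least_squares
S=W.reshape(-1,3);P=p.reshape(-1,3).astype(int)
k=(abs(S[:,0]-.46)<.04)&(abs(S[:,1]-.094)<.035)&(S[:,2]>.13)&(S[:,2]<.15)&(P.min(1)>90);s=S[k]
r=least_squares(lambda q:np.hypot(s[:,0]-q[0],s[:,1]-q[1])-.02,[.46,.094],loss="soft_l1",f_scale=.002);print(len(s),r.x)
E
```

```text
t 14.1 pos [458.4  95.4 138.1] yaw_y 0.13 w 0.458 gf 40.4 F [ 1.  -0.7 -1.4]
460,94,17,0 -> [ -1.5   1.5 121.1] turn 0.002
[[297.8 158. ]
 [295.5 191.4]
 [298.9 141.7]]
252 108
37 [0.46268129 0.09361096]
```

View pics/f.png

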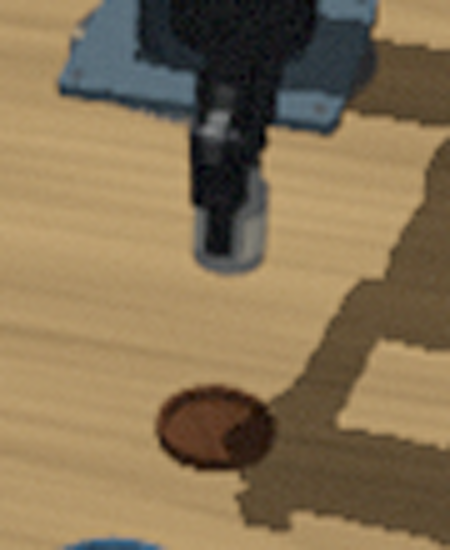

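{"fn": "jog_arm", "kwargs": {"motion": [[1, [-1, 1, 25], 0], [1, [-1, 1, 60], 0], [1, [-1, 1, 90], 0], [1, [-1, 1, 110], 0], [1, [-1, 1, 118], 0]]}}

```text
time: 14.78
tool_pos: [0.4608, 0.0917, 0.0194]
tool_rot: [[0.001, 1.0, -0.003], [1.0, -0.001, -0.0], [-0.0, -0.003, -1.0]]
wrist_force: [-0.3, 0.5, -0.9]
grip_width: 0.461
grasp_force: 40.4
```

{"fn": "jog_arm", "kwargs": {"motion": [[1, [0, 0, 0.5], 0], [1, [0, 0, 1], 0], [1, [0, 0, 1.5], 0], [1, [0, 0, 2], 0], [1, [0, 0, 2.5], 0]]}}

```text
time: 15.4
tool_pos: [0.4614, 0.0927, 0.0186]
tool_rot: [[-0.0, 1.0, 0.001], [1.0, 0.0, -0.0], [-0.0, 0.001, -1.0]]
wrist_force: [0.8, -0.2, -1.0]
grip_width: 0.458
grasp_force: 40.4
```

{"fn": "jog_arm", "kwargs": {"motion": [[1, [0, 0, 0.5], 0], [1, [0, 0, 1], 0], [1, [0, 0, 1.5], 0], [1, [0, 0, 1.8], 0], [1, [0, 0, 1.8], 0]]}}

```text
time: 16.02
tool_pos: [0.4613, 0.0926, 0.0165]
tool_rot: [[0.0, 1.0, -0.0], [1.0, -0.0, 0.0], [0.0, -0.0, -1.0]]
wrist_force: [0.4, 0.2, -0.0]
grip_width: 0.459
grasp_force: 40.4
```

{"fn": "jog_arm", "kwargs": {"motion": [[1, [0, 0, 0.5], 0], [1, [0, 0, 1], 0], [1, [0, 0, 1.2], 0], [1, [0, 0, 1.2], 0], [1, [0, 0, 1.2], 0]]}}

```text
time: 16.65
tool_pos: [0.4613, 0.0927, 0.0161]
tool_rot: [[-0.0, 1.0, 0.0], [1.0, 0.0, -0.0], [-0.0, 0.0, -1.0]]
wrist_force: [-2.8, -0.4, 8.8]
grip_width: 0.457
grasp_force: 41.3
```

Contact at 16.1 mm. I release, then rise.

{"fn": "jog_arm", "kwargs": {"motion": [[1, [0, 0, -0.6], 0], [0.5, [0, 0, -0.6], 0], [0.4, [0, 0, -0.6], 0], [0.2, [0, 0, -0.6], 0], [0, [0, 0, -0.6], 0]]}}

```text
time: 17.27
tool_pos: [0.4613, 0.0926, 0.0159]
tool_rot: [[0.0, 1.0, -0.0], [1.0, -0.0, -0.0], [-0.0, -0.0, -1.0]]
wrist_force: [-0.5, -0.7, -0.3]
grip_width: 0.983
grasp_force: 0.0
```

{"fn": "jog_arm", "kwargs": {"motion": [[0, [0, 0, -0.6], 0], [0, [0, 0, -10], 0], [0, [0, 0, -40], 0], [0, [0, 0, -80], 0], [0, [0, 0, -120], 0]]}}

```text
time: 17.9
tool_pos: [0.4611, 0.0926, 0.1377]
tool_rot: [[-0.0, 1.0, 0.0], [1.0, 0.0, -0.0], [-0.0, 0.0, -1.0]]
wrist_force: [-0.1, -0.3, 0.2]
grip_width: 1.0
grasp_force: 0.0
```

```bash
python3 go.py 479.5,-453,125,-56.9 479.5,-453,15,-56.9
```

```text
t 17.9 pos [461.1  92.6 137.7] yaw_y 0.0 w 1.0 gf 0.0 F [-0.1 -0.3  0.2]
479.5,-453,125,-56.9 -> [-545.6   18.4   12.7] turn 0.993
479.5,-453,15,-56.9 -> [  0.   0. 110.] turn 0.0
```

{"fn": "jog_arm", "kwargs": {"motion": [[0, [-25, 1, 0], 0.04], [0, [-70, 3, 0], 0.13], [0, [-120, 5, 0], 0.22], [0, [-170, 7, 0], 0.31], [0, [-220, 8, 0], 0.4]]}}

```text
time: 18.52
tool_pos: [0.4693, -0.129, 0.1368]
tool_rot: [[0.392, 0.92, 0.001], [0.92, -0.392, -0.0], [-0.0, 0.001, -1.0]]
wrist_force: [-0.0, -0.3, -0.4]
grip_width: 0.996
grasp_force: 0.0
```

```bash
python3 go.py 479.5,-453,125,-56.9
```

```text
t 18.52 pos [ 469.3 -129.   136.8] yaw_y -23.09 w 0.996 gf 0.0 F [-0.  -0.3 -0.4]
479.5,-453,125,-56.9 -> [-294.   136.5   11.8] turn 0.59
```

{"fn": "jog_arm", "kwargs": {"motion": [[0, [-45, 21, 2], 0.09], [0, [-90, 42, 4], 0.18], [0, [-135, 63, 5], 0.27], [0, [-180, 84, 7], 0.36], [0, [-225, 105, 9], 0.45]]}}

```text
time: 19.15
tool_pos: [0.4782, -0.3772, 0.1276]
tool_rot: [[0.753, 0.658, 0.001], [0.658, -0.753, -0.0], [0.0, 0.001, -1.0]]
wrist_force: [0.1, 1.0, 0.1]
grip_width: 1.001
grasp_force: 0.0
```

```bash
python3 go.py 479.5,-453,125,-56.9
```

```text
t 19.15 pos [ 478.2 -377.2  127.6] yaw_y -48.88 w 1.001 gf 0.0 F [0.1 1.  0.1]
479.5,-453,125,-56.9 -> [-48.9  57.9   2.6] turn 0.14
```

{"fn": "jog_arm", "kwargs": {"motion": [[0, [-25, 29, 1], 0.07], [0, [-42, 50, 2], 0.12], [0, [-49, 58, 2.5], 0.14], [0, [-49, 58, 2.5], 0.14], [0, [-49, 58, 2.5], 0.14]]}}

```text
time: 19.77
tool_pos: [0.4799, -0.4501, 0.1246]
tool_rot: [[0.835, 0.55, -0.0], [0.55, -0.835, 0.001], [0.0, -0.001, -1.0]]
wrist_force: [0.2, -0.3, 0.3]
grip_width: 1.004
grasp_force: 0.0
```

```bash
python3 go.py 479.5,-453,14,-56.9; python3 - <<'E'
from fit import *
p,d,c=cam("scene");cv2.imwrite("pics/g.png",cv2.resize(p[60:220,60:220,::-1],None,fx=3.5,fy=3.5))
print((proj(c,np.array([[.4795,-.453,.066],[.4795,-.453,0],[.4795,-.453,.125]]))-60)*3.5)
E
```

```text
t 19.77 pos [ 479.9 -450.1  124.6] yaw_y -56.64 w 1.004 gf 0.0 F [ 0.2 -0.3  0.3]
479.5,-453,14,-56.9 -> [ -2.    2.2 110.6] turn 0.004
[[211.73214549 316.78191491]
 [226.0651105  378.39873643]
 [198.15370652 258.40876952]]
```

View pics/g.png

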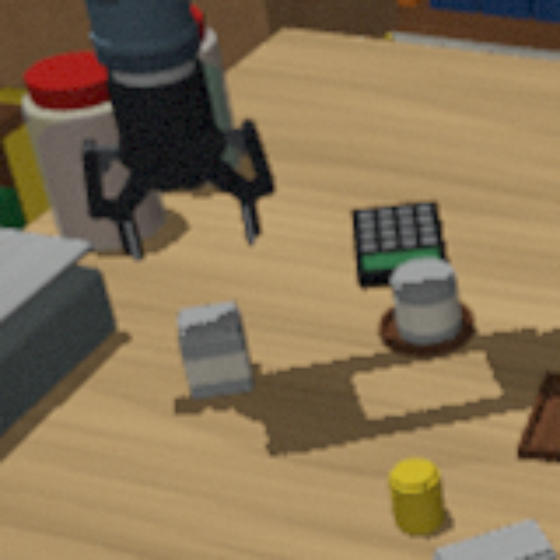

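Tin top at about (208,316) and the projected target at (212,317) agree, and the fingers straddle it. Descending.

{"fn": "jog_arm", "kwargs": {"motion": [[0, [-1, 1.5, 30], 0], [0, [-1, 1.5, 65], 0], [0, [-1, 1.5, 92], 0], [0, [-1, 1.5, 110], 0], [0, [-1, 1.5, 110], 0]]}}

```text
time: 20.45
tool_pos: [0.4794, -0.4519, 0.0132]
tool_rot: [[0.836, 0.549, -0.002], [0.549, -0.836, 0.002], [-0.0, -0.003, -1.0]]
wrist_force: [-0.2, 0.4, -0.6]
grip_width: 0.996
grasp_force: 0.0
```

{"fn": "jog_arm", "kwargs": {"motion": [[0.15, [0, 0, 0], 0], [0.3, [0, 0, 0], 0], [0.5, [0, 0, 0], 0], [1, [0, 0, 0], 0], [1, [0, 0, 0], 0]]}}

```text
time: 21.08
tool_pos: [0.4805, -0.4541, 0.0159]
tool_rot: [[0.836, 0.549, 0.002], [0.549, -0.836, -0.002], [0.0, 0.003, -1.0]]
wrist_force: [0.3, 0.2, 5.7]
grip_width: 0.628
grasp_force: 43.4
```

{"fn": "jog_arm", "kwargs": {"motion": [[1, [0, 0, -12], 0], [1, [0, 0, -40], 0], [1, [0, 0, -80], 0], [1, [0, 0, -115], 0], [1, [0, 0, -128], 0]]}}

```text
time: 21.7
tool_pos: [0.4803, -0.4539, 0.145]
tool_rot: [[0.836, 0.549, 0.002], [0.549, -0.836, -0.003], [0.0, 0.003, -1.0]]
wrist_force: [-0.4, -0.2, -3.5]
grip_width: 0.626
grasp_force: 43.1
```

```bash
python3 go.py 545,-90,142,-37.5 614,262,142,-18.6
```

```text
t 21.7 pos [ 480.3 -453.9  145. ] yaw_y -56.72 w 0.626 gf 43.1 F [-0.4 -0.2 -3.5]
545,-90,142,-37.5 -> [ 253.7 -268.8    3. ] turn -0.335
614,262,142,-18.6 -> [ 321.3 -159.5   -0. ] turn -0.33
```

Width is 53 mm, so the square tin is gripped face-on. Carrying it over.

{"fn": "jog_arm", "kwargs": {"motion": [[1, [15, -16, 0], -0.02], [1, [45, -48, 0], -0.06], [1, [80, -85, 0], -0.11], [1, [115, -122, 0], -0.15], [1, [150, -159, 0], -0.2]]}}

```text
time: 22.32
tool_pos: [0.5167, -0.2343, 0.1403]
tool_rot: [[0.709, 0.705, -0.003], [0.705, -0.709, 0.003], [-0.0, -0.005, -1.0]]
wrist_force: [0.6, -0.3, -3.4]
grip_width: 0.626
grasp_force: 43.2
```

```bash
python3 go.py 614,262,142,-18.6
```

```text
t 22.32 pos [ 516.7 -234.3  140.3] yaw_y -45.13 w 0.626 gf 43.2 F [ 0.6 -0.3 -3.4]
614,262,142,-18.6 -> [ 419.1 -283.1   -1.7] turn -0.463
```

{"fn": "jog_arm", "kwargs": {"motion": [[1, [39, -26, 0], -0.04], [1, [78, -52, 0], -0.09], [1, [117, -79, -1], -0.13], [1, [156, -105, -1], -0.18], [1, [195, -132, -1], -0.22]]}}

```text
time: 22.95
tool_pos: [0.5617, -0.0041, 0.1414]
tool_rot: [[0.538, 0.843, -0.004], [0.843, -0.538, 0.001], [-0.001, -0.004, -1.0]]
wrist_force: [1.1, -0.0, -3.8]
grip_width: 0.629
grasp_force: 43.2
```

```bash
python3 go.py 614,262,142,-18.6
```

```text
t 22.95 pos [561.7  -4.1 141.4] yaw_y -32.52 w 0.629 gf 43.2 F [ 1.1 -0.  -3.8]
614,262,142,-18.6 -> [252.5 -98.9  -0.6] turn -0.243
```

{"fn": "jog_arm", "kwargs": {"motion": [[1, [45, -18, 0], -0.05], [1, [90, -35, 0], -0.1], [1, [135, -53, 0], -0.14], [1, [180, -70, 0], -0.19], [1, [215, -84, 0], -0.22]]}}

```text
time: 23.58
tool_pos: [0.6066, 0.2221, 0.141]
tool_rot: [[0.34, 0.94, -0.005], [0.94, -0.34, -0.0], [-0.002, -0.004, -1.0]]
wrist_force: [0.1, -0.2, -3.4]
grip_width: 0.629
grasp_force: 43.2
```

```bash
python3 go.py 614,262,142,-18.6
```

```text
t 23.57 pos [606.6 222.1 141. ] yaw_y -19.87 w 0.629 gf 43.2 F [ 0.1 -0.2 -3.4]
614,262,142,-18.6 -> [40.1 -6.6 -1. ] turn -0.022
```

{"fn": "jog_arm", "kwargs": {"motion": [[1, [20, -3, 0], -0.01], [1, [35, -6, 0], -0.02], [1, [38, -6.5, 0], -0.022], [1, [38, -6.5, 0], -0.022], [1, [38, -6.5, 0], -0.022]]}}

```text
time: 24.2
tool_pos: [0.6159, 0.2561, 0.1435]
tool_rot: [[0.323, 0.946, -0.0], [0.946, -0.323, -0.0], [-0.0, 0.0, -1.0]]
wrist_force: [-0.1, -1.0, -3.6]
grip_width: 0.631
grasp_force: 43.1
```

```bash
python3 go.py 614,262,24,-18.6; python3 - <<'E'
from fit import *
p,d,c=cam("scene");W=world(d,c)
u0,v0=270,120
cv2.imwrite("pics/i.png",cv2.resize(p[v0:v0+160,u0:u0+160,::-1],None,fx=3.5,fy=3.5,interpolation=cv2.INTER_CUBIC))
R=env.read_state();t=np.array(R["tool_pos"])
sq=shape("s",.054,.054,np.radians(-18.6));zb=t[2]-.0155
print("tin bottom corners",((proj(c,np.c_[sq+t[:2],np.full(4,zb)])-[u0,v0])*3.5).round(0).tolist())
sq=shape("s",.084,.084,np.radians(71.5))+[.614,.262]
print("tray rim",((proj(c,np.c_[sq,np.full(4,.012)])-[u0,v0])*3.5).round(0).tolist())
E
```

```text
t 24.2 pos [615.9 256.1 143.5] yaw_y -18.87 w 0.631 gf 43.1 F [-0.1 -1.  -3.6]
614,262,24,-18.6 -> [  4.9  -3.7 119.5] turn -0.005
tin bottom corners [[304.0, 330.0], [337.0, 287.0], [265.0, 259.0], [230.0, 300.0]]
tray rim [[349.0, 406.0], [244.0, 362.0], [192.0, 427.0], [300.0, 476.0]]
```

View pics/i.png

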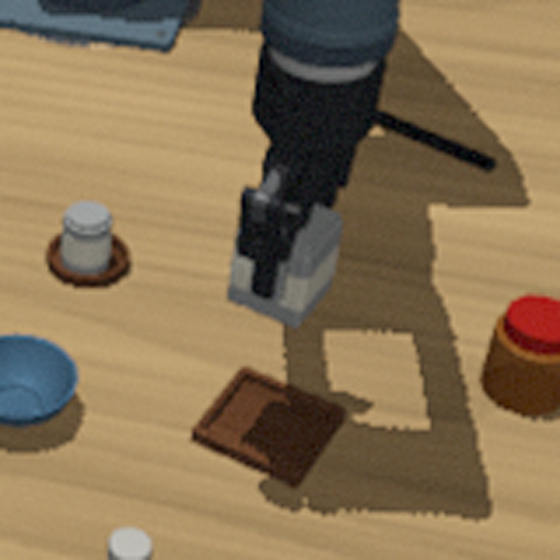

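Small tin sits in its tray at (87,240). The square tin is above its tray at (270,425), and the tray is slightly ahead of the tin. I shift and lower.

{"fn": "jog_arm", "kwargs": {"motion": [[1, [4, -1, 20], -0.003], [1, [7, -1, 50], -0.005], [1, [7, -1, 80], -0.005], [1, [7, -1, 105], -0.005], [1, [7, -1, 116], -0.005]]}}

```text
time: 24.88
tool_pos: [0.6163, 0.2633, 0.0258]
tool_rot: [[0.318, 0.948, -0.003], [0.948, -0.318, -0.001], [-0.002, -0.002, -1.0]]
wrist_force: [-0.7, -0.2, -2.6]
grip_width: 0.625
grasp_force: 43.0
```

{"fn": "jog_arm", "kwargs": {"motion": [[1, [0, 0, 1], 0], [1, [0, 0, 2], 0], [1, [0, 0, 3], 0], [1, [0, 0, 4], 0], [1, [0, 0, 4], 0]]}}

```text
time: 25.5
tool_pos: [0.6172, 0.2643, 0.0237]
tool_rot: [[0.317, 0.948, 0.0], [0.948, -0.317, 0.0], [0.0, 0.0, -1.0]]
wrist_force: [0.2, 0.1, -2.7]
grip_width: 0.629
grasp_force: 43.0
```

```bash
python3 go.py 617,263,20,-18.6
```

```text
t 25.5 pos [617.2 264.3  23.7] yaw_y -18.5 w 0.629 gf 43.0 F [ 0.2  0.1 -2.7]
617,263,20,-18.6 -> [-1.3  0.3  3.7] turn 0.002
```

{"fn": "jog_arm", "kwargs": {"motion": [[1, [-1, 0, 0.8], 0], [1, [-1, 0, 1.6], 0], [1, [-1, 0, 2.4], 0], [1, [-1, 0, 3], 0], [1, [-1, 0, 3], 0]]}}

```text
time: 26.12
tool_pos: [0.6167, 0.2633, 0.0203]
tool_rot: [[0.317, 0.948, -0.0], [0.948, -0.317, -0.0], [-0.0, -0.0, -1.0]]
wrist_force: [-0.3, -0.0, -2.8]
grip_width: 0.63
grasp_force: 43.0
```

{"fn": "jog_arm", "kwargs": {"motion": [[1, [0, 0, 0.4], 0], [1, [0, 0, 0.8], 0], [1, [0, 0, 1.2], 0], [1, [0, 0, 1.2], 0], [1, [0, 0, 1.2], 0]]}}

```text
time: 26.75
tool_pos: [0.6168, 0.2633, 0.0199]
tool_rot: [[0.317, 0.948, 0.0], [0.948, -0.317, 0.0], [0.0, 0.0, -1.0]]
wrist_force: [-3.3, -0.7, 5.4]
grip_width: 0.63
grasp_force: 43.9
```

Contact. I release, rise, and head for the oblong tin.

{"fn": "jog_arm", "kwargs": {"motion": [[1, [0, 0, -0.5], 0], [0.4, [0, 0, -0.5], 0], [0.25, [0, 0, -0.5], 0], [0.1, [0, 0, -0.5], 0], [0, [0, 0, -0.5], 0]]}}

```text
time: 27.38
tool_pos: [0.6169, 0.2633, 0.0195]
tool_rot: [[0.317, 0.948, 0.0], [0.948, -0.317, 0.0], [0.0, 0.0, -1.0]]
wrist_force: [-1.4, -0.5, 0.1]
grip_width: 1.0
grasp_force: 0.0
```

{"fn": "jog_arm", "kwargs": {"motion": [[0, [0, 0, -0.5], 0], [0, [0, 0, -10], 0], [0, [0, 0, -40], 0], [0, [0, 0, -80], 0], [0, [0, 0, -120], 0]]}}

```text
time: 28.0
tool_pos: [0.6168, 0.2633, 0.1416]
tool_rot: [[0.317, 0.948, 0.001], [0.948, -0.317, 0.0], [0.0, 0.0, -1.0]]
wrist_force: [0.6, -0.1, 0.1]
grip_width: 0.998
grasp_force: 0.0
```

```bash
python3 go.py 673.5,-108,125,43.2; python3 - <<'E'
from m import *
p,d,c=cam("scene");np.savez("j.npz",p=p,d=d,W=world(d,c))
E
```

```text
t 28.0 pos [616.8 263.3 141.6] yaw_y -18.5 w 0.998 gf 0.0 F [ 0.6 -0.1  0.1]
673.5,-108,125,43.2 -> [-334.1  171.6   16.6] turn -1.077
```

{"fn": "jog_arm", "kwargs": {"motion": [[0, [-30, 15, 1], -0.08], [0, [-70, 36, 3], -0.22], [0, [-112, 57, 6], -0.36], [0, [-154, 79, 8], -0.5], [0, [-196, 100, 10], -0.64]]}}

```text
time: 28.68
tool_pos: [0.6498, 0.0442, 0.1304]
tool_rot: [[-0.316, 0.949, 0.001], [0.949, 0.316, -0.0], [-0.0, 0.001, -1.0]]
wrist_force: [-0.1, -0.2, -0.3]
grip_width: 1.001
grasp_force: 0.0
```

```bash
python3 go.py 673.5,-108,125,43.2
```

```text
t 28.68 pos [649.8  44.2 130.4] yaw_y 18.44 w 1.001 gf 0.0 F [-0.1 -0.2 -0.3]
673.5,-108,125,43.2 -> [-151.9  -25.6    5.4] turn -0.432
```

{"fn": "jog_arm", "kwargs": {"motion": [[0, [-45, -8, 2], -0.13], [0, [-90, -15, 3], -0.26], [0, [-130, -22, 5], -0.37], [0, [-152, -26, 5], -0.432], [0, [-152, -26, 5], -0.432]]}}

```text
time: 29.3
tool_pos: [0.6723, -0.1088, 0.1251]
tool_rot: [[-0.679, 0.735, 0.001], [0.735, 0.679, -0.0], [-0.001, 0.0, -1.0]]
wrist_force: [0.5, -0.4, -0.7]
grip_width: 1.002
grasp_force: 0.0
```

```bash
python3 go.py 673.5,-108,11,43.2; python3 - <<'E'
from fit import *
p,d,c=cam("scene");u0,v0=130,90
im=cv2.resize(p[v0:v0+180,u0:u0+170,::-1],None,fx=3.3,fy=3.3,interpolation=cv2.INTER_CUBIC)
sq=shape("s",.078,.038,np.radians(133.2))+[.6735,-.108]
cv2.polylines(im,[((proj(c,np.c_[sq,np.full(4,.048)])-[u0,v0]+.5)*3.3).astype(np.int32)],True,(0,255,0),1)
cv2.imwrite("pics/k.png",im)
E
```

```text
t 29.3 pos [ 672.3 -108.8  125.1] yaw_y 42.73 w 1.002 gf 0.0 F [ 0.5 -0.4 -0.7]
673.5,-108,11,43.2 -> [ -0.2   1.5 114.1] turn -0.008
```

View pics/k.png

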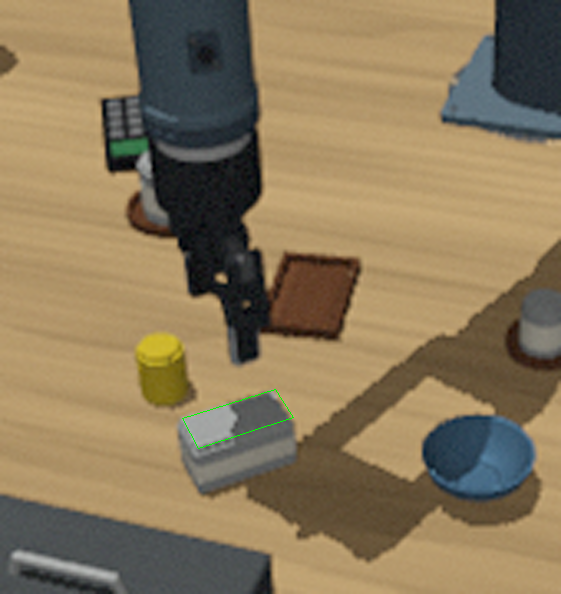

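The overlay matches the oblong lid at (237,418), and the yellow tin at (162,370) is clear. Descending and gripping.

{"fn": "jog_arm", "kwargs": {"motion": [[0, [0, 1, 30], -0.008], [0, [0, 1, 65], -0.008], [0, [0, 1, 95], -0.008], [0, [0, 1, 114], -0.008], [0, [0, 1, 114], -0.008]]}}

```text
time: 29.98
tool_pos: [0.6718, -0.1048, 0.0094]
tool_rot: [[-0.687, 0.727, -0.003], [0.727, 0.687, 0.001], [0.003, -0.001, -1.0]]
wrist_force: [0.1, -0.9, -0.2]
grip_width: 0.999
grasp_force: 0.0
```

{"fn": "jog_arm", "kwargs": {"motion": [[0.2, [0, 0, 0], 0], [0.35, [0, 0, 0], 0], [0.5, [0, 0, 0], 0], [1, [0, 0, 0], 0], [1, [0, 0, 0], 0]]}}

```text
time: 30.6
tool_pos: [0.6736, -0.1066, 0.0122]
tool_rot: [[-0.687, 0.727, 0.002], [0.727, 0.687, -0.001], [-0.002, 0.001, -1.0]]
wrist_force: [-1.4, -0.5, 6.3]
grip_width: 0.509
grasp_force: 40.5
```

{"fn": "jog_arm", "kwargs": {"motion": [[1, [0, 0, -12], 0], [1, [0, 0, -40], 0], [1, [0, 0, -80], 0], [1, [0, 0, -115], 0], [1, [0, 0, -128], 0]]}}

```text
time: 31.22
tool_pos: [0.6739, -0.1065, 0.1416]
tool_rot: [[-0.687, 0.727, 0.004], [0.727, 0.687, -0.001], [-0.004, 0.002, -1.0]]
wrist_force: [0.4, -0.7, -2.7]
grip_width: 0.508
grasp_force: 41.5
```

```bash
python3 go.py 452.5,-128,140,97.8
```

```text
t 31.23 pos [ 673.9 -106.5  141.6] yaw_y 43.37 w 0.508 gf 41.5 F [ 0.4 -0.7 -2.7]
452.5,-128,140,97.8 -> [ 136.4 -175.7    1.6] turn -0.95
```

{"fn": "jog_arm", "kwargs": {"motion": [[1, [10, -13, 0], -0.06], [1, [30, -39, 0], -0.18], [1, [55, -71, 0], -0.3], [1, [80, -103, 0], -0.43], [1, [105, -135, 0], -0.56]]}}

```text
time: 31.85
tool_pos: [0.5004, -0.1222, 0.1376]
tool_rot: [[-0.969, 0.247, -0.002], [0.247, 0.969, 0.001], [0.002, 0.0, -1.0]]
wrist_force: [-0.2, -1.1, -2.5]
grip_width: 0.509
grasp_force: 41.4
```

{"fn": "jog_arm", "kwargs": {"motion": [[1, [0, 0, 0], -0.13], [1, [0, 0, 0], -0.26], [1, [0, 0, 0], -0.38], [1, [0, 0, 0], -0.38], [1, [0, 0, 0], -0.38]]}}

```text
time: 32.48
tool_pos: [0.5022, -0.1224, 0.1382]
tool_rot: [[-0.992, -0.124, -0.001], [-0.124, 0.992, 0.001], [0.001, 0.001, -1.0]]
wrist_force: [-0.2, 0.5, -1.5]
grip_width: 0.511
grasp_force: 41.5
```

```bash
python3 go.py 452.5,-128,140,97.8
```

```text
t 32.48 pos [ 502.2 -122.4  138.2] yaw_y 97.1 w 0.511 gf 41.5 F [-0.2  0.5 -1.5]
452.5,-128,140,97.8 -> [50.   0.5 -1.8] turn -0.012
```

{"fn": "jog_arm", "kwargs": {"motion": [[1, [20, 0, 0], -0.01], [1, [40, 0, 0], -0.01], [1, [49.5, 0.5, 0], -0.01], [1, [49.5, 0.5, 0], -0.01], [1, [49.5, 0.5, 0], -0.01]]}}

```text
time: 33.1
tool_pos: [0.4541, -0.1285, 0.1389]
tool_rot: [[-0.991, -0.135, 0.001], [-0.135, 0.991, -0.0], [-0.001, -0.0, -1.0]]
wrist_force: [0.2, 0.5, -2.0]
grip_width: 0.506
grasp_force: 41.4
```

```bash
python3 go.py 452.5,-128,24,97.8; python3 - <<'E'
from fit import *
p,d,c=cam("scene");u0,v0=130,70
im=cv2.resize(p[v0:v0+150,u0:u0+150,::-1],None,fx=4,fy=4,interpolation=cv2.INTER_CUBIC)
t=env.read_state()["tool_pos"]
def pl(s,z,col): cv2.polylines(im,[((proj(c,np.c_[s,np.full(4,z)])-[u0,v0]+.5)*4).astype(np.int32)],True,col,1)
pl(shape("s",.114,.074,np.radians(7.8))+[.4525,-.128],.012,(0,255,0))
pl(shape("s",.084,.044,np.radians(7.8))+np.array(t[:2]),t[2]-.012,(255,255,0))
cv2.imwrite("pics/l.png",im)
E
```

```text
t 33.1 pos [ 454.1 -128.5  138.9] yaw_y 97.78 w 0.506 gf 41.4 F [ 0.2  0.5 -2. ]
452.5,-128,24,97.8 -> [  1.6   0.7 114.9] turn -0.0
```

View pics/l.png

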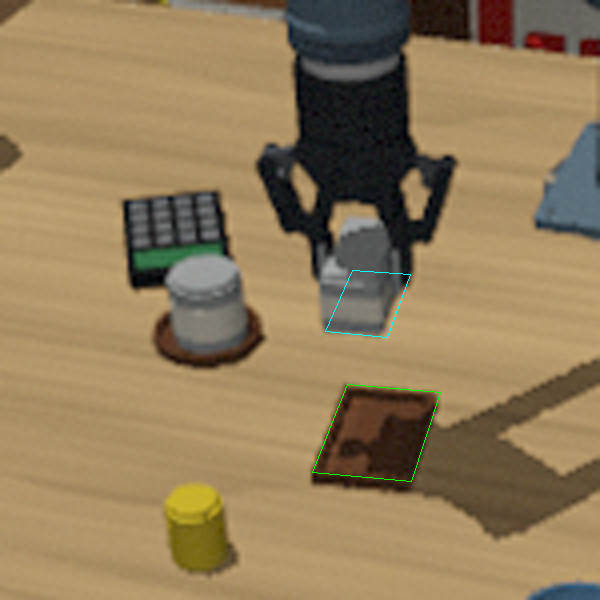

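The overlays match both the tin's bottom and the tray rim. Lowering.

{"fn": "jog_arm", "kwargs": {"motion": [[1, [1, 0, 20], 0], [1, [1, 0, 50], 0], [1, [1, 0, 80], 0], [1, [1, 0, 105], 0], [1, [1, 0, 117], 0]]}}

```text
time: 33.78
tool_pos: [0.4523, -0.1281, 0.0204]
tool_rot: [[-0.991, -0.136, -0.001], [-0.136, 0.991, 0.001], [0.001, 0.001, -1.0]]
wrist_force: [-0.5, -0.2, -2.1]
grip_width: 0.511
grasp_force: 41.4
```

{"fn": "jog_arm", "kwargs": {"motion": [[1, [0, 0, 0.8], 0], [1, [0, 0, 1.6], 0], [1, [0, 0, 2.4], 0], [1, [0, 0, 3], 0], [1, [0, 0, 3], 0]]}}

```text
time: 34.4
tool_pos: [0.4526, -0.1285, 0.019]
tool_rot: [[-0.991, -0.136, 0.001], [-0.136, 0.991, -0.0], [-0.0, -0.0, -1.0]]
wrist_force: [-0.2, -0.2, -1.8]
grip_width: 0.51
grasp_force: 41.4
```

{"fn": "jog_arm", "kwargs": {"motion": [[1, [0, 0, 0.4], 0], [1, [0, 0, 0.8], 0], [1, [0, 0, 1.2], 0], [1, [0, 0, 1.5], 0], [1, [0, 0, 1.5], 0]]}}

```text
time: 35.02
tool_pos: [0.4524, -0.1284, 0.0171]
tool_rot: [[-0.991, -0.136, -0.0], [-0.136, 0.991, 0.0], [0.0, 0.0, -1.0]]
wrist_force: [-0.2, 0.2, -2.8]
grip_width: 0.508
grasp_force: 41.4
```

{"fn": "jog_arm", "kwargs": {"motion": [[1, [0, 0, 0.4], 0], [1, [0, 0, 0.8], 0], [1, [0, 0, 1.2], 0], [1, [0, 0, 1.5], 0], [1, [0, 0, 1.5], 0]]}}

```text
time: 35.65
tool_pos: [0.4524, -0.1284, 0.0161]
tool_rot: [[-0.991, -0.136, 0.0], [-0.136, 0.991, -0.0], [-0.0, -0.0, -1.0]]
wrist_force: [-2.1, 0.6, 5.5]
grip_width: 0.507
grasp_force: 42.4
```

Contact. I release, rise and back away toward the base so the view is clear.

{"fn": "jog_arm", "kwargs": {"motion": [[1, [0, 0, -0.5], 0], [0.45, [0, 0, -0.5], 0], [0.3, [0, 0, -0.5], 0], [0.15, [0, 0, -0.5], 0], [0, [0, 0, -0.5], 0]]}}

```text
time: 36.28
tool_pos: [0.4525, -0.1284, 0.0162]
tool_rot: [[-0.991, -0.136, 0.0], [-0.136, 0.991, -0.0], [-0.0, -0.0, -1.0]]
wrist_force: [0.1, 1.6, -0.2]
grip_width: 0.994
grasp_force: 0.0
```

{"fn": "jog_arm", "kwargs": {"motion": [[0, [0, 0, -0.5], 0], [0, [0, 0, -10], 0], [0, [0, 0, -40], 0], [0, [0, 0, -80], 0], [0, [0, 0, -120], 0]]}}

```text
time: 36.9
tool_pos: [0.4523, -0.1283, 0.138]
tool_rot: [[-0.991, -0.136, 0.0], [-0.136, 0.991, -0.0], [-0.0, -0.0, -1.0]]
wrist_force: [1.3, -0.6, 0.2]
grip_width: 1.0
grasp_force: 0.0
```

{"fn": "jog_arm", "kwargs": {"motion": [[0, [20, 20, -10], 0], [0, [45, 60, -30], 0], [0, [65, 100, -50], 0], [0, [65, 140, -60], 0], [0, [65, 160, -60], 0]]}}

```text
time: 37.52
tool_pos: [0.3661, 0.0227, 0.1978]
tool_rot: [[-0.991, -0.137, 0.003], [-0.137, 0.991, -0.0], [-0.003, -0.001, -1.0]]
wrist_force: [0.7, -0.6, -0.5]
grip_width: 1.001
grasp_force: 0.0
```

```bash
python3 go.py; python3 - <<'E'
from fit import *
p,d,c=cam("scene");im=p[90:300,60:480,::-1];cv2.imwrite("pics/z.png",cv2.resize(im,None,fx=1.9,fy=1.9,interpolation=cv2.INTER_CUBIC))
from m import tin
D=dict(d=d,W=world(d,c));
for t,P,r,H in[("L",(.3545,-.309,.064),16,.064),("S",(.461,.093,.054),13,.054),("Q",(.616,.263,.07),20,.07),("O",(.4525,-.128,.052),20,.052),("jar",(.514,.441,.072),16,.072),("bowl",(.644,.083,.033),22,.033)]:
    u,v=proj(c,np.array([P]))[0];tin(D,u,v,r,H,t)
    if t in("jar","bowl"): tin(np.load("scene0.npz"),u,v,r,H,t+" before")
E
```

```text
t 37.52 pos [366.1  22.7 197.8] yaw_y 97.87 w 1.001 gf 0.0 F [ 0.7 -0.6 -0.5]
L n 175 z 0.0611 rect c [ 357.6 -308.2] [57.6 59. ] a 63.9 mean [ 359.8 -306.1]
S n 118 z 0.0509 rect c [467.6  91.5] [38.2 37.8] a 18.2 mean [469.4  92.1]
Q n 372 z 0.0676 rect c [619.9 259.7] [53.2 54.5] a 71.1 mean [624.2 260.1]
O n 266 z 0.0494 rect c [ 457.1 -129.8] [86.7 44.5] a 8.9 mean [ 461.9 -126.7]
jar n 266 z 0.0694 rect c [519.3 437.7] [51.2 49.9] a 9.7 mean [522.4 438.5]
jar before n 267 z 0.0694 rect c [518.  438.5] [52.8 50.9] a 14.3 mean [522.3 438.3]
bowl n 326 z 0.0299 rect c [644.   80.2] [86.4 89.3] a 74.7 mean [636.9  78.2]
bowl before n 329 z 0.0299 rect c [645.4  79.8] [88.6 87.1] a 13.5 mean [638.3  77.4]
```

View pics/z.png

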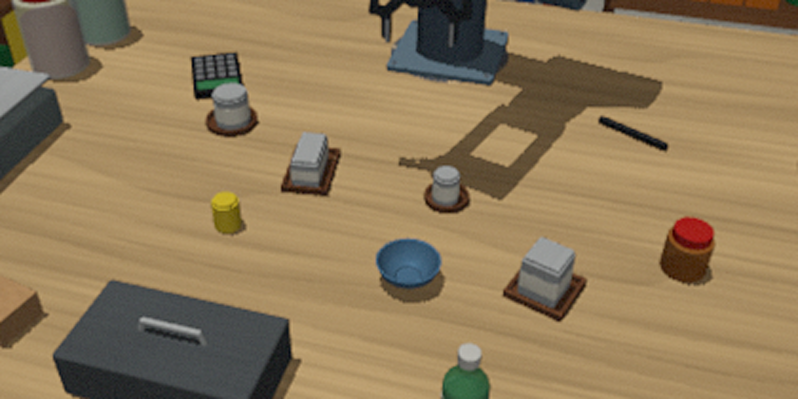

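All four tins stand upright in their trays: (232,105), (445,187), (547,273) and (311,160). Each top is about 4 mm higher than before, so they are flat on the tray floors. The jar at (688,248) and the bowl at (409,263) haven't moved.

```bash
python3 -c "
from bench import ticket
print(ticket.hand_in())"
```

```text
the job is handed in; nothing more can be done
None
```

All four tins stand upright and flat in their own trays, with the square and oblong tins turned in line; the jar and bowl were left where they stood, and the job was handed in after about 38 s of robot time.

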